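# Pick out the heavy vase for scraping

## Task

The two dry clay vases on the ware board look alike, but one was left too thick. Lift each in turn clear of the board to feel which is heavier, leave the lighter one standing upright on the board, and finish holding the heavier one still and upright, well clear above the middle of the scrap tray, where I will scrape it; do not put it down or let go of it. Do not drop or tip either vase, and leave the bowl, the knife and the sanding block where they are.

Things in the scene. Friction and masses are not known exactly. Their poses are not given: they have to be found in the camera images.
- vase_a: One of the two look-alike matt white dry-clay vases on the ware board, either end. Rigid, 155 mm tall: foot 50 mm across, belly 80 mm across at 48 mm height, straight round neck 32 mm across from 110 to 146 mm height (grip it there), mouth flaring to 35 mm at the top. Origin: centre of the foot's underside, z up through the neck.
- vase_b: The other look-alike vase: same shape, size, origin and axes as vase_a. Which is heavier cannot be seen; the two weigh between 0.2 and 0.55 kg and differ by at least 0.08 kg.
- board: Ware board: plain wooden plank, 150 (its x) x 400 (its y) x 20 mm, fixed flat on the table. Origin: centre of its underside; its top is 20 mm above the table. The vases stand on it side by side, one towards each end, 140 to 220 mm apart.
- tray: Scrap tray: shallow open steel tray with some clay chips on its floor, 220 (its x) x 250 (its y) mm, rim 30 mm high, walls 4 mm, fixed on the table. Origin: centre of its underside, at table level.
- bowl: Bystander: dry-clay bowl, 110 mm across, 50 mm high, loose on the table beyond the board and tray. Origin: centre of its underside.
- knife: Bystander: trimming knife with a light wooden handle, lying loose on the table beyond the board, about 200 mm long, 19 mm thick. Origin: middle of the handle at table level, x towards the blade.
- sanding_block: Bystander: cork sanding block, 55 x 90 x 30 mm, loose on the table beyond the tray. Origin: centre of its underside.
Things that resemble listed ones, but are neither listed nor needed, are in the scene too. What is shaped like the vase_b but orange or purple is not meant. Leave any blue look-alike of the vase_a alone.

How it is judged:
By the outcome, as a careful person would: the job done as asked, in the order asked, and still so for the second after the job is handed in, while the arm keeps its last pose, push and grip.
It also fails if it takes over 70 s, if anything falls off the work surface, if the arm or the gripper's body presses on something with over 40 N, if the wrist force passes 120 N, or if a joint passes its speed limit or range.

## Robot

A 7-joint arm with a two-finger parallel gripper is mounted at the origin on the work surface. World frame = base frame: x ahead of the robot, y to its left, z up, the work surface at z = 0. Lengths are in m, angles in rad, forces in N, time in s.
With the tool pointing down it reaches from about 0.425 to 0.875 m from the base axis. Payload 4.7 kg.
Tool frame: the origin (TCP) lies midway between the tips of the shut fingers; the grasp point (between the pads) lies 19 mm behind it; z points along the fingers, y is the line along which they close (so a half turn about z gives the same grasp; the last joint's range is limited). The gripper opens to 87 mm and grips with 3 to 60 N. Pads are 19 mm wide; open, the fingers measure 117 mm over their backs; the gripper's body (75 mm by 190 mm) begins 51 mm behind the grasp point.
Start: joints at [-1.106, 0.321, -0.07, 1.45, 0.023, 1.371, -0.057], TCP at [0.283, 0.585, 0.223] pointing down, gripper open.
Joint ranges: [-2.86, 2.86], [-0.3, 2.09], [-1.38, 1.24], [0.06, 2.45], [-1.56, 4.7], [0.09, 2.05], [-2.69, 2.69]. Speed limits (rad/s): [2.57, 2.57, 3.14, 3.14, 3.14, 3.14, 3.14].

## Interface

Orientations are given as a rotation vector (axis times angle).
In Python, from bench import ctrl gives the robot as it stands. The module is installed in compiled form; this text tells all that it offers.
- The arm moves only by the shell command python3 -m handwheel 'ROWS' [FORCE]. ROWS is JSON, a list of rows, each a list of 7 numbers: the finger opening in m, from 0 to 0.087, then the shift along the tool's x, y, z in m, then the turn, a rotation vector about the tool's x, y, z in degrees. A call has 1 to 12 rows; each row shifts and turns the commanded pose from where the row before left it, along the tool's axes as they then stand; what a row does not reach is not made up. A row lasts 1/8 s, in which the tool goes at most 62.5 mm and 10.7 degrees, less where a joint would pass 70% of its speed; a pose out of reach is approached as far as the arm can. A call is refused whole if a number of a shift passes 0.0625 or a number of a turn 10.7, either way. A call with a gripper value outside its range is refused whole. The fingers move at their own pace and stop on an object; FORCE is the grip in N (left out, the last holds). Time passes only in rows, so rows that do not move let the fingers close. It gives the time, the measured TCP pose, the force, the opening and the grip force at its end, in the units of the state.
- ctrl.get_state(): the state, without advancing time (a new reading comes with each control period).
- ctrl.get_image(name): name is "side" or "top" or "wrist"; returns (picture, depth): 420x560x3 uint8, blue, green, red; 420x560 float32, m along the optical axis (not along the pixel's ray), 0 where there is no reading.
- ctrl.camera_info(name): a dict with "intrinsics" (3x3 intrinsics, pixels), "D" ([k1, k2, p1, p2, k3] as OpenCV has them; the pictures are not rectified), "R" (3x3) and "t" (3): a world point X has camera coordinates R X + t. Camera axes: x right, y down, z forward; pixel columns grow to the right and rows downward; lengths in m; the calibration is good to about 2 mm. A picture is of the moment at which its call begins: read the wrist's pose just before it. camera_info takes no time and is no camera call; for the wrist camera it gives the pose at the moment of the call.
- ctrl.close_job(): hands the job in; it is judged then, once.
The state is a dict: "time": time; "joint_positions": joint angles; "qd": joint speeds; "joint_torque": joint torques, N m; "position": TCP position; "tool_rot": TCP orientation; "ft_force": force on the tool from outside, world axes, zero at the start; "torque": the same for the moment, N m; "grip_width": opening from 0.0 (shut) to 1.0 (fully open); "grip_force": force on a finger pad.
Only numpy, scipy, OpenCV 4.12 (cv2) and the standard library are available. Lean on these libraries where they do the work, as an engineer would, in place of code of your own. Each camera call takes 0.05 s, during which the arm holds its last target. There are 200 camera calls.

## Working session

There is one attempt and no reset: what is moved stays moved. The work goes in short steps, Python scripts to look and compute and a shell command to move; the robot and the scene stay as the last step left them, time stands still between calls to the robot, and variables do not carry over. Pictures are saved under pics/ and viewed, at most 10 in all, crops included, and the job is handed in when it is done.

```bash
mkdir -p pics; python3 - <<'E'
from bench import ctrl
import cv2,numpy as np
s=ctrl.get_state();print(s)
for n in("top","side"):
    im,d=ctrl.get_image(n);cv2.imwrite(f"pics/{n}1.png",im);np.savez(f"{n}1.npz",im=im,d=d)
    c=ctrl.camera_info(n);print(n,{k:np.round(v,3).tolist() for k,v in c.items()})
E
```

```text
{'time': 0.0, 'joint_positions': array([-1.10589937,  0.32179887, -0.07010325,  1.45167086,  0.02260622,
        1.37078977, -0.056889  ]), 'qd': array([-1.01094197e-03, -5.18863099e-04,  1.97667991e-04, -1.24897765e-04,
       -3.31046515e-05, -3.38416813e-04, -7.93644148e-04]), 'joint_torque': array([-3.55806715e-04, -4.91296041e+01, -4.03811065e-01, -3.12521803e+01,
       -6.38586958e-02,  4.39503312e-02,  1.92426464e-04]), 'position': array([0.28299102, 0.58455262, 0.2214794 ]), 'tool_rot': array([-7.01964643e-01, -3.06183102e+00,  2.90792734e-03]), 'ft_force': array([-0.14424646, -0.34665456,  0.09406642]), 'torque': array([-0.01487405, -0.02427087, -0.03314806]), 'grip_force': 0.0, 'grip_width': 1.0025747359919006}
top {'intrinsics': [[429.577, 0.0, 282.093], [0.0, 429.577, 208.456], [0.0, 0.0, 1.0]], 'D': [0.027, 0.0, 0.0, 0.0, 0.0], 'R': [[0.02, -0.999, 0.037], [-0.991, -0.024, -0.131], [0.132, -0.034, -0.991]], 't': [0.024, 0.56, 1.071]}
side {'intrinsics': [[510.596, 0.0, 286.751], [0.0, 510.596, 211.23], [0.0, 0.0, 1.0]], 'D': [-0.042, 0.0, 0.0, 0.0, 0.0], 'R': [[0.811, -0.586, -0.007], [-0.455, -0.622, -0.637], [0.369, 0.52, -0.771]], 't': [-0.434, 0.322, 0.974]}
```

View pics/top1.png

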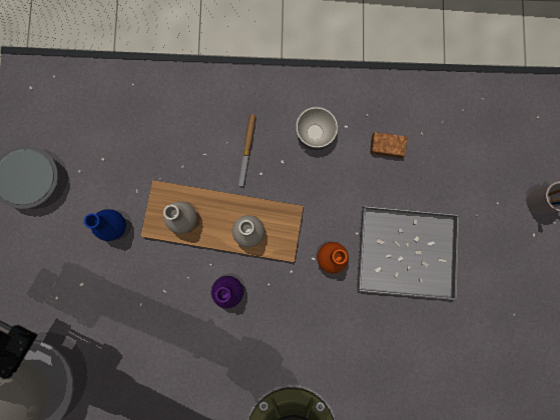

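View pics/side1.png

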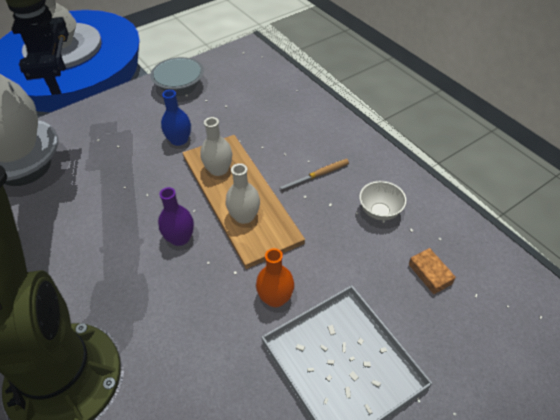

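The top view shows two white vases on the board, with mouths at about (173,212) and (247,228). The look-alikes, blue (93,221), purple (228,291) and orange (338,257), all stand off the board, so the white pair fits the description. The tray is centred near (409,254).

```bash
cat >h.py <<'E'
from bench import ctrl
import cv2,numpy as np
from scipy.spatial.transform import Rotation as Ro
def plane(n,uv,z,c=None):
    c=c or ctrl.camera_info(n);R=np.array(c["R"]);t=np.array(c["t"])
    p=cv2.undistortPoints(np.array(uv,float).reshape(-1,1,2),np.array(c["intrinsics"]),np.array(c["D"]))[:,0]
    r=np.c_[p,np.ones(len(p))]@R; o=-R.T@t
    return o+r*((z-o[2])/r[:,2])[:,None]
def cloud(n,d,c=None):
    c=c or ctrl.camera_info(n);h,w=d.shape
    g=np.stack(np.meshgrid(np.arange(w),np.arange(h)),-1).reshape(-1,1,2).astype(float)
    p=cv2.undistortPoints(g,np.array(c["intrinsics"]),np.array(c["D"]))[:,0]
    X=(np.c_[p,np.ones(len(p))]*d.reshape(-1,1)-np.array(c["t"]))@np.array(c["R"])
    X[d.ravel()==0]=np.nan
    return X.reshape(h,w,3)
E
python3 - <<'E'
from h import *
guess={"top":[(173,212),(247,228)],"side":[(211,122),(239,169)]}
for n in guess:
    f=np.load(n+"1.npz");X=cloud(n,f["d"])
    for (u,v),q in zip(guess[n],plane(n,guess[n],.173)):
        m=(np.hypot(X[...,0]-q[0],X[...,1]-q[1])<.04)&(X[...,2]>.163)&(X[...,2]<.19)
        P=X[m];c,r=cv2.minEnclosingCircle(P[:,:2].astype(np.float32))
        print(n,"guess",q.round(3),"rim",np.round(c,4),"r",round(r,4),"z",np.percentile(P[:,2],[5,95]).round(3),m.sum())
f=np.load("top1.npz");im=f["im"]
print("tray",plane("top",[(364,208),(457,215),(455,299),(360,293)],.03).round(3),)
print("board",plane("top",[(153,182),(303,206),(296,262),(142,237)],.02).round(3))
t=plane("top",[(93,221),(228,291),(338,257)],.155);print("looks",t.round(3))
cv2.imwrite("pics/crop.png",cv2.resize(im[165:310,70:370],None,fx=2.6,fy=2.6,interpolation=3))
s=ctrl.get_state();print(Ro.from_rotvec(s["tool_rot"]).as_matrix().round(3))
E
```

```text
top guess [0.527 0.284 0.173] rim [0.5275 0.2899] r 0.0171 z [0.166 0.177] 115
top guess [0.495 0.118 0.173] rim [0.4973 0.1198] r 0.017 z [0.167 0.177] 102
side guess [0.528 0.287 0.173] rim [0.5256 0.2859] r 0.0188 z [0.164 0.177] 140
side guess [0.498 0.12  0.173] rim [0.4968 0.1173] r 0.0181 z [0.163 0.177] 165
tray [[ 0.566 -0.178  0.03 ]
 [ 0.554 -0.422  0.03 ]
 [ 0.338 -0.409  0.03 ]
 [ 0.348 -0.166  0.03 ]]
board [[ 0.623  0.373  0.02 ]
 [ 0.569 -0.019  0.02 ]
 [ 0.423 -0.003  0.02 ]
 [ 0.479  0.392  0.02 ]]
looks [[ 0.505  0.464  0.155]
 [ 0.355  0.157  0.155]
 [ 0.435 -0.089  0.155]]
[[-0.9    0.436 -0.001]
 [ 0.436  0.9   -0.002]
 [-0.    -0.002 -1.   ]]
```

View pics/crop.png

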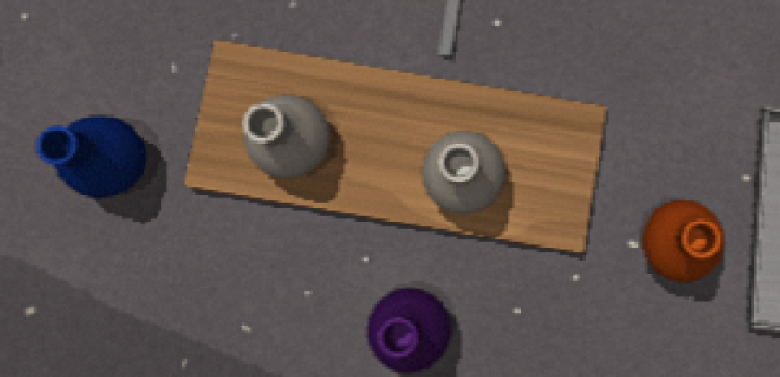

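The crop confirms that only the two white vases stand on the board, with mouths at crop (263,122) and (460,162). Both views agree to about 4 mm: A is at (0.5265, 0.288) and B at (0.497, 0.119), 172 mm apart with the rim at z≈0.175. The tray centre is (0.452, -0.294). I'm moving above A.

```bash
python3 -m handwheel '[[0.087,-0.035,-0.016,0,0,0,0],[0.087,-0.035,-0.016,0,0,0,0],[0.087,-0.035,-0.016,0,0,0,0],[0.087,-0.035,-0.016,0,0,0,0],[0.087,-0.035,-0.016,0,0,0,0],[0.087,-0.035,-0.016,0,0,0,0],[0.087,-0.035,-0.016,0,0,0,0],[0.087,-0.035,-0.016,0,0,0,0],[0.087,-0.035,-0.016,0,0,0,0],[0.087,-0.035,-0.016,0,0,0,0],[0.087,0,0,0,0,0,0],[0.087,0,0,0,0,0,0]]' 20
cat > look.py <<'E'
import sys
from h import *
# measure neck/rim in wrist view: depth points at rim height near guess; report tool-frame offset to TCP
tag,gx,gy=sys.argv[1],float(sys.argv[2]),float(sys.argv[3]);zt=float(sys.argv[4]) if len(sys.argv)>4 else .175
s=ctrl.get_state();c=ctrl.camera_info("wrist");im,d=ctrl.get_image("wrist")
cv2.imwrite(f"pics/{tag}.png",im);X=cloud("wrist",d,c)
m=(np.hypot(X[...,0]-gx,X[...,1]-gy)<.04)&(abs(X[...,2]-zt)<.01)
P=X[m]
if len(P):
    q,r=cv2.minEnclosingCircle(P[:,:2].astype(np.float32));v,u=np.nonzero(m)
    print("rim",np.round(q,4),"r",round(r,4),"zmax",P[:,2].max().round(4),len(P),"px",u.mean().round(),v.mean().round())
    R=Ro.from_rotvec(s["tool_rot"]).as_matrix();print("tool shift",(R.T@(np.r_[q,zt]-s["position"])).round(4))
print("TCP",s["position"].round(4),"tz",Ro.from_rotvec(s["tool_rot"]).as_matrix()[:,2].round(4),"F",s["ft_force"].round(2),"t",s["time"])
E
python3 look.py wA .5265 .288
```

```text
time: 1.6
position: [0.5279, 0.2892, 0.2222]
tool_rot: [-0.701, -3.061, -0.0]
ft_force: [-0.1, 0.0, -1.1]
grip_width: 1.001
grip_force: 0.0
rim [0.5253 0.286 ] r 0.0175 zmax 0.1776 977 px 272.0 231.0
tool shift [ 0.0008 -0.004   0.0472]
TCP [0.5279 0.2892 0.2222] tz [-1.2e-03  4.0e-04 -1.0e+00] F [-0.11  0.04 -1.13] t 1.6
```

View pics/wA.png

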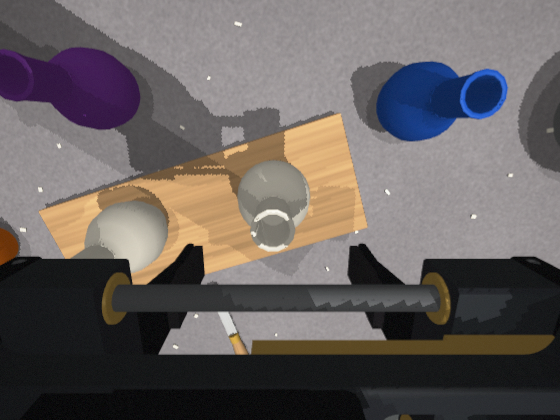

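The wrist view shows A's mouth at pixel (272,231), between the open fingers, with a radius of 17.5 mm that matches the given size. I'll shift -4 mm in y, descend 91 mm and close.

```bash
python3 -m handwheel '[[0.087,0.001,-0.004,0,0,0,0],[0.087,0,0,0.02,0,0,0],[0.087,0,0,0.02,0,0,0],[0.087,0,0,0.02,0,0,0],[0.087,0,0,0.02,0,0,0],[0.087,0,0,0.011,0,0,0],[0.087,0,0,0,0,0,0],[0.087,0,0,0,0,0,0]]' 20
python3 -c "
from bench import ctrl;print(ctrl.get_state()['ft_force'])"
python3 -m handwheel '[[0.04,0,0,0,0,0,0],[0.03,0,0,0,0,0,0],[0.02,0,0,0,0,0,0],[0.02,0,0,0,0,0,0],[0.02,0,0,0,0,0,0],[0.02,0,0,0,0,0,0],[0.02,0,0,0,0,0,0]]' 25
```

```text
time: 2.65
position: [0.5263, 0.2858, 0.1325]
tool_rot: [0.701, 3.061, 0.002]
ft_force: [-0.4, 1.1, 0.3]
grip_width: 0.998
grip_force: 0.0
[-0.35994474  1.1172604   0.33824908]
time: 3.52
position: [0.5259, 0.2856, 0.1315]
tool_rot: [0.702, 3.062, 0.0]
ft_force: [0.8, 0.3, 0.0]
grip_width: 0.38
grip_force: 25.0
```

```bash
python3 -m handwheel '[[0.02,0,0,-0.01,0,0,0],[0.02,0,0,-0.015,0,0,0],[0.02,0,0,-0.015,0,0,0],[0.02,0,0,-0.015,0,0,0],[0.02,0,0,-0.015,0,0,0],[0.02,0,0,-0.01,0,0,0],[0.02,0,0,0,0,0,0],[0.02,0,0,0,0,0,0],[0.02,0,0,0,0,0,0],[0.02,0,0,0,0,0,0]]' 25
cat > weigh.py <<'E'
from h import *
F=[];T=[]
for i in range(25):
    ctrl.get_image("side");s=ctrl.get_state();F.append(s["ft_force"]);T.append(s["joint_torque"])
F=np.array(F);print("F",F.mean(0).round(3),"sd",F.std(0).round(3),"tau",np.mean(T,0).round(2),"p",s["position"].round(4),"grip",s["grip_force"],s["grip_width"],"t",s["time"])
E
python3 weigh.py
```

```text
time: 4.78
position: [0.5257, 0.2853, 0.211]
tool_rot: [-0.702, -3.062, 0.001]
ft_force: [0.0, 0.0, -1.5]
grip_width: 0.37
grip_force: 25.0
F [ 0.171  0.076 -2.137] sd [0.468 0.485 0.49 ] tau [-0.000e+00 -4.368e+01  1.280e+00 -3.194e+01 -3.000e-02  8.000e-02
  0.000e+00] p [0.5259 0.2854 0.2116] grip 24.983278692720887 0.3757915487965811 t 6.025
```

```bash
python3 -m handwheel '[[0.02,0,0,0.015,0,0,0],[0.02,0,0,0.02,0,0,0],[0.02,0,0,0.02,0,0,0],[0.02,0,0,0.015,0,0,0],[0.02,0,0,0.006,0,0,0],[0.02,0,0,0.003,0,0,0],[0.02,0,0,0.001,0,0,0],[0.02,0,0,0,0,0,0],[0.02,0,0,0,0,0,0],[0.02,0,0,0,0,0,0]]' 25
```

```text
time: 7.28
position: [0.526, 0.2855, 0.1319]
tool_rot: [0.702, 3.062, 0.001]
ft_force: [-0.5, -0.1, -1.8]
grip_width: 0.373
grip_force: 25.0
```

```bash
python3 -m handwheel '[[0.02,0,0,0.001,0,0,0],[0.02,0,0,0,0,0,0],[0.02,0,0,0,0,0,0],[0.02,0,0,0,0,0,0]]' 25; sed 's/range(25)/range(6)/' weigh.py > w6.py; python3 w6.py
```

```text
time: 7.78
position: [0.5264, 0.2858, 0.1314]
tool_rot: [0.702, 3.061, 0.002]
ft_force: [0.4, 0.0, 4.4]
grip_width: 0.375
grip_force: 25.0
F [0.59  0.295 5.475] sd [0.562 0.161 0.376] tau [ 1.800e-01 -4.086e+01  1.560e+00 -2.678e+01  2.000e-02  3.000e-02
 -0.000e+00] p [0.5265 0.2858 0.1314] grip 24.96870544627584 0.3784506844224483 t 8.075
```

Seated, with a 5 N push upward. I'm backing off 0.5 mm, releasing and rising.

```bash
python3 -m handwheel '[[0.02,0,0,-0.0005,0,0,0],[0.033,0,0,0,0,0,0],[0.04,0,0,0,0,0,0],[0.05,0,0,0,0,0,0],[0.087,0,0,0,0,0,0],[0.087,0,0,0,0,0,0],[0.087,0,0,0,0,0,0],[0.087,0,0,0,0,0,0]]' 25 && python3 -m handwheel '[[0.087,0,0,-0.015,0,0,0],[0.087,0,0,-0.02,0,0,0],[0.087,0,0,-0.02,0,0,0],[0.087,0,0,-0.02,0,0,0],[0.087,0,0,-0.016,0,0,0],[0.087,0,0,0,0,0,0],[0.087,0,0,0,0,0,0]]' 
python3 w6.py; python3 look.py wA2 .5265 .286
python3 -c "
import numpy as np;from h import *
s=ctrl.get_state();print((Ro.from_rotvec(s['tool_rot']).as_matrix().T@(np.r_[.497,.1185,.222]-s['position'])).round(4))"
```

```text
time: 9.07
position: [0.5259, 0.2854, 0.1311]
tool_rot: [-0.702, -3.062, 0.0]
ft_force: [0.2, -0.3, -0.2]
grip_width: 0.936
grip_force: 0.0
time: 9.95
position: [0.5256, 0.2853, 0.2215]
tool_rot: [-0.702, -3.062, 0.001]
ft_force: [0.9, -0.3, 0.2]
grip_width: 1.003
grip_force: 0.0
F [-0.095 -0.32   0.214] sd [0.488 0.329 0.606] tau [ 1.000e-02 -4.250e+01  1.230e+00 -3.114e+01 -3.000e-02  8.000e-02
  0.000e+00] p [0.5257 0.2853 0.2215] grip 0.0 1.0031323130544914 t 10.25
rim [0.5248 0.2848] r 0.0174 zmax 0.1772 984 px 277.0 232.0
tool shift [ 0.0005 -0.0008  0.0465]
TCP [0.5257 0.2853 0.2215] tz [-8.e-04 -5.e-04 -1.e+00] F [-0.96 -0.35  0.48] t 10.25
[-0.0468 -0.1627 -0.0003]
```

A stands upright in its place, its rim circle matching the earlier reading to within 1 mm. Now to B.

```bash
python3 -m handwheel '[[0.087,-0.006,-0.02,0,0,0,0],[0.087,-0.006,-0.02,0,0,0,0],[0.087,-0.006,-0.02,0,0,0,0],[0.087,-0.006,-0.02,0,0,0,0],[0.087,-0.006,-0.02,0,0,0,0],[0.087,-0.006,-0.02,0,0,0,0],[0.087,-0.006,-0.02,0,0,0,0],[0.087,-0.005,-0.023,0,0,0,0],[0.087,0,0,0,0,0,0],[0.087,0,0,0,0,0,0]]'; python3 look.py wB .497 .1185
```

```text
time: 11.55
position: [0.4972, 0.119, 0.2222]
tool_rot: [0.701, 3.062, 0.001]
ft_force: [-0.1, 0.2, -0.2]
grip_width: 0.999
grip_force: 0.0
rim [0.4947 0.1178] r 0.0174 zmax 0.1775 977 px 275.0 230.0
tool shift [ 0.0018 -0.0022  0.0472]
TCP [0.4972 0.119  0.2222] tz [ 4.e-04  9.e-04 -1.e+00] F [-0.09  0.19 -0.2 ] t 11.55
```

```bash
python3 -m handwheel '[[0.087,0.0015,-0.002,0,0,0,0],[0.087,0,0,0.02,0,0,0],[0.087,0,0,0.02,0,0,0],[0.087,0,0,0.02,0,0,0],[0.087,0,0,0.02,0,0,0],[0.087,0,0,0.011,0,0,0],[0.087,0,0,0,0,0,0],[0.087,0,0,0,0,0,0]]' 25 && python3 -m handwheel '[[0.04,0,0,0,0,0,0],[0.03,0,0,0,0,0,0],[0.02,0,0,0,0,0,0],[0.02,0,0,0,0,0,0],[0.02,0,0,0,0,0,0],[0.02,0,0,0,0,0,0],[0.02,0,0,0,0,0,0]]' 25
```

```text
time: 12.6
position: [0.4955, 0.1174, 0.1318]
tool_rot: [0.701, 3.061, 0.001]
ft_force: [0.2, 0.2, -0.5]
grip_width: 1.0
grip_force: 0.0
time: 13.48
position: [0.4953, 0.1177, 0.1312]
tool_rot: [0.702, 3.062, 0.002]
ft_force: [-0.0, 1.4, 0.4]
grip_width: 0.375
grip_force: 25.0
```

```bash
python3 -m handwheel '[[0.02,0,0,-0.01,0,0,0],[0.02,0,0,-0.015,0,0,0],[0.02,0,0,-0.015,0,0,0],[0.02,0,0,-0.015,0,0,0],[0.02,0,0,-0.015,0,0,0],[0.02,0,0,-0.01,0,0,0],[0.02,0,0,0,0,0,0],[0.02,0,0,0,0,0,0],[0.02,0,0,0,0,0,0],[0.02,0,0,0,0,0,0]]' 25 ; python3 weigh.py
```

```text
time: 14.72
position: [0.4947, 0.117, 0.2106]
tool_rot: [-0.702, -3.061, 0.001]
ft_force: [-0.5, -0.5, -4.9]
grip_width: 0.38
grip_force: 25.0
F [-0.027 -0.179 -4.937] sd [0.512 0.595 0.463] tau [-0.000e+00 -3.303e+01  2.000e-01 -3.308e+01 -1.000e-02  8.000e-02
  0.000e+00] p [0.495  0.1171 0.2111] grip 25.007396070716368 0.3772126368254337 t 15.975
```

B pulls down 4.94 N (about 0.50 kg) against A's 2.14 N (about 0.22 kg), so B is the heavier. A already stands on the board. I'll raise B over the orange vase and carry it to the tray.

```bash
python3 -m handwheel '[[0.02,0,0,-0.01,0,0,0],[0.02,0,0,-0.02,0,0,0],[0.02,0,0,-0.02,0,0,0],[0.02,0,0,-0.02,0,0,0],[0.02,0,0,-0.02,0,0,0],[0.02,0,0,-0.02,0,0,0],[0.02,0,0,-0.02,0,0,0],[0.02,0,0,-0.01,0,0,0],[0.02,0,0,0,0,0,0],[0.02,0,0,0,0,0,0]]' 30 
python3 -c "
import numpy as np;from h import *
s=ctrl.get_state();print(s['joint_positions'].round(2),(Ro.from_rotvec(s['tool_rot']).as_matrix().T@(np.r_[.4515,-.294,.35]-s['position'])).round(4))"
```

```text
time: 17.23
position: [0.4946, 0.1169, 0.3503]
tool_rot: [-0.702, -3.061, 0.001]
ft_force: [-0.9, 0.1, -4.9]
grip_width: 0.371
grip_force: 30.0
[-0.54 -0.02  0.25  1.59  0.01  1.58  0.83] [-0.1402 -0.3887  0.0005]
```

```bash
python3 -m handwheel '[[0.02,-0.003,-0.009,0,0,0,0],[0.02,-0.007,-0.02,0,0,0,0],[0.02,-0.009,-0.025,0,0,0,0],[0.02,-0.009,-0.025,0,0,0,0],[0.02,-0.009,-0.025,0,0,0,0],[0.02,-0.009,-0.025,0,0,0,0],[0.02,-0.009,-0.025,0,0,0,0],[0.02,-0.009,-0.025,0,0,0,0],[0.02,-0.009,-0.025,0,0,0,0],[0.02,-0.009,-0.025,0,0,0,0],[0.02,-0.006,-0.016,0,0,0,0],[0.02,-0.003,-0.008,0,0,0,0]]' 30 
python3 -c "
import numpy as np;from h import *
s=ctrl.get_state();print(s['joint_positions'].round(2),(Ro.from_rotvec(s['tool_rot']).as_matrix().T@(np.r_[.4515,-.294,.35]-s['position'])).round(4))"
```

```text
time: 18.73
position: [0.466, -0.1519, 0.3511]
tool_rot: [0.705, 3.061, 0.001]
ft_force: [-0.4, -0.3, -5.2]
grip_width: 0.37
grip_force: 30.0
[-0.31 -0.08  0.54  1.63  0.04  1.58  1.34] [-0.0491 -0.1341  0.0011]
```

```bash
python3 -m handwheel '[[0.02,-0.005,-0.014,0,0,0,0],[0.02,-0.009,-0.025,0,0,0,0],[0.02,-0.009,-0.025,0,0,0,0],[0.02,-0.009,-0.025,0,0,0,0],[0.02,-0.008,-0.022,0,0,0,0],[0.02,-0.006,-0.015,0,0,0,0],[0.02,-0.003,-0.008,0,0,0,0],[0.02,0,0,0.01,0,0,0],[0.02,0,0,0.02,0,0,0],[0.02,0,0,0.02,0,0,0],[0.02,0,0,0.01,0,0,0],[0.02,0,0,0,0,0,0]]' 30 
python3 -m handwheel '[[0.02,0,0,0,0,0,0],[0.02,0,0,0,0,0,0],[0.02,0,0,0,0,0,0],[0.02,0,0,0,0,0,0]]' 30
python3 - <<'E'
from h import *
s=ctrl.get_state();R=Ro.from_rotvec(s['tool_rot']).as_matrix()
print(s['joint_positions'].round(2),(R.T@(np.r_[.4515,-.294,.29]-s['position'])).round(4),R[:,2].round(4),abs(s['qd']).max())
a,_=ctrl.get_image("top");b,d=ctrl.get_image("side")
cv2.imwrite("pics/end.png",cv2.resize(np.vstack([a,b]),None,fx=.7,fy=.7))
X=cloud("side",d);m=(np.hypot(X[...,0]-.526,X[...,1]-.286)<.04)&(X[...,2]>.163)&(X[...,2]<.19)
if m.any():
  c,r=cv2.minEnclosingCircle(X[m][:,:2].astype(np.float32));print("A rim",c,r,X[m][:,2].max())
E
```

```text
time: 20.23
position: [0.4522, -0.2913, 0.2903]
tool_rot: [-0.7, -3.061, -0.001]
ft_force: [1.1, 0.2, -4.1]
grip_width: 0.373
grip_force: 30.0
time: 20.72
position: [0.4525, -0.2923, 0.2912]
tool_rot: [0.702, 3.062, 0.0]
ft_force: [0.2, 0.3, -5.0]
grip_width: 0.378
grip_force: 30.0
[-0.16  0.05  0.72  1.64 -0.03  1.46  1.68] [ 0.0001 -0.0019  0.0012] [ 4.e-04 -0.e+00 -1.e+00] 0.0023512296739913304
A rim (0.5258328914642334, 0.2848268747329712) 0.018226686865091324 0.18036390554910392
```

View pics/end.png

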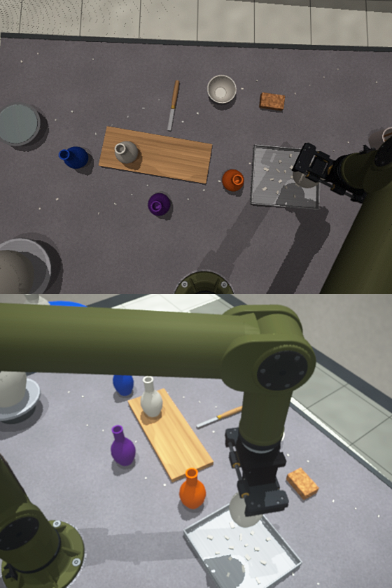

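The final picture shows A upright on the board at (126,152), the bowl, knife and block where they were, and B held upright over the tray at (300,175). The arm is still.

```bash
python3 -c "
from bench import ctrl;print(ctrl.close_job())"
```

```text
the job is handed in; nothing more can be done
None
```

The heavier vase (about 0.50 kg, from the end of the board nearer the tray) is held still and upright above the middle of the scrap tray, its foot about 0.17 m above the table. The lighter one (about 0.22 kg) stands upright on the board, and the job is handed in at about 21 s.

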